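# Load the light-tight measuring chamber and shut its lapped leaves

### The job

Lay the largest of the three pottery sherds flat on the round window in the floor of the open measuring chamber, centred so that it covers the window. Then shut the chamber light-tight: first the left leaf, with the rebated (stepped-down) edge, then the right leaf, whose flange laps over it, each pushed fully home without slamming. Do not drop the sherd, and leave the other two sherds and the scale bar where they lie.

Things in the scene. Friction and masses are not known exactly. Their poses are not given: they have to be found in the camera images.
- chamber: Grey steel measuring chamber, fixed on the desk, 190 x 250 mm (x, y), rim 105 mm high, open at the top, two hinged leaves as lids. Origin: centre of its underside, on the desk; x away from the robot, y to the left, z up, turned at most 0.25 rad. Walls 6 mm; flat black inner floor 45 mm above the desk: inside 178 x 238 mm, 60 mm deep.
- window (a point): Centre of the round glass window (20 mm across, in a flush steel bezel 32 mm across) in the middle of the chamber's inner floor, at the floor's height.
- rebated_leaf (a joint): Angle (rad) of the left leaf: 0 = shut flat on the rim, 1.57 = upright, up to 2.15 leaning outward; starts open at 1.6 to 2.05. Plate 190 mm long, 11 mm thick; friction hinge: stays where it is left, does not fall. 3 to 4 N at its edge push it from the outward lean, 1 to 2 N on the way down. If the flanged leaf is shut first, this one lands on the flange and stays about 0.09 rad open.
- flanged_leaf (a joint): Angle (rad) of the right leaf: 0 = shut flat on the rim, 1.57 = upright, up to 2.15 leaning outward; starts open at 1.6 to 2.05. Plate, friction hinge and forces as for the left leaf. Its flange must end on top of the left leaf's tongue.
- rebated_leaf_hinge (a point): Middle of the left leaf's hinge line, which runs along the chamber's x, at chamber y +125 mm, z 105 mm, level with the leaf's underside. The leaf swings up and over to the left about it.
- flanged_leaf_hinge (a point): Middle of the right leaf's hinge line, which runs along the chamber's x, at chamber y -125 mm, z 105 mm, level with the leaf's underside. The leaf swings up and over to the right about it.
- rebated_leaf_edge (a point): Point on the left leaf, at its outer face (the top when shut), middle of the upper layer's free edge, 117 mm from the hinge line, 11 mm off the underside. Below it the lower 5 mm of the plate go on as a tongue to 132.5 mm. Outer face also has a bow handle: 9 mm bar, 64 mm long, parallel to the hinge, mid-length, 70 mm from the hinge line, standing 25 mm off the face.
- flanged_leaf_edge (a point): Point on the right leaf, at its outer face (the top when shut), middle of the flange's free edge, 131 mm from the hinge line, 11 mm off the underside. The flange is the plate's upper 5 mm; the lower 6 mm end 115 mm from the hinge line. Same bow handle as on the left leaf, 70 mm from the hinge line.
- sherd_1_center (a point): Centre (half-way up, 8 mm above its underside) of the largest sherd: bowed red-brown pottery, 47 mm (its x) x 61 mm (its y) x 16 mm high, lying flat on a grey foam pad 28 x 36 mm and 20 mm high, smaller than the sherd, fixed to the desk. 30 to 65 g. Grip it across the 47 mm, fingertips down to its underside or a little lower: those flanks are upright in their lower half and slope in above.
- sherd_2_center (a point): Centre of the middle-sized sherd, 39 x 54 x 14 mm, on a like foam pad; not to be moved.
- sherd_3_center (a point): Centre of the smallest sherd, 26 x 41 x 12 mm, on a like foam pad; not to be moved.
- scale_bar: Flat chequered scale bar, 22 x 200 x 8 mm, lying on the desk on the robot's side of the sherds; origin at the centre of its underside, long axis y; not to be moved.
Things that resemble listed ones, but are neither listed nor needed, are in the scene too. What is shaped like the part that bears sherd_1_center but yellow is not meant.

How it is judged:
By the outcome, as a careful person would: the job done as asked, in the order asked, and still so for the second after the job is handed in, with the robot touching nothing.
It also fails if it takes over 72 s, if anything falls off the work surface, if the arm or the gripper's body presses on something with over 40 N, if the wrist force passes 120 N, or if a joint passes its speed limit or range.

### The arm

A 6-joint arm with a two-finger parallel gripper is mounted at the origin on a cart in front of the work surface, level with it; the furniture and walls round the work are solid. World frame = base frame: x ahead of the robot, y to its left, z up, the work surface at z = 0. Lengths are in mm, angles in rad, forces in N, time in s.
With the tool pointing down it reaches from about 250 to 775 mm from the base axis. Payload 4 kg.
Tool frame: the origin (TCP) lies at the very end of the fingers, on their centre line; the grasp point (between the pads) lies 19 mm behind it; z points along the fingers, y is the line along which they close (so a half turn about z gives the same grasp; the last joint's range is limited). The gripper opens to 85 mm and grips with 20 to 120 N. Pads are 22 mm wide; open, the fingers measure 114 mm over their backs; the gripper's body (76 mm by 85 mm) begins 54 mm behind the grasp point. The pads swing forward as they close: fully open they stand 13 mm farther back than shut.
Start: joints at [1.202, 0.087, 1.371, -0, 1.684, -0.103], TCP at [144.483, 530.7, 231.341] pointing down, gripper open.
Joint ranges: [-3.1, 3.1], [-0.76, 2.03], [0.27, 2.55], [-1.08, 4.22], [0.17, 2.65], [-2.57, 2.57]. Speed limits (rad/s): [2.79, 2.79, 3.14, 3.14, 3.14, 3.14].

### API

Orientations are given as [roll, pitch, yaw] about the fixed x, y, z axes, in that order (R = Rz(yaw) Ry(pitch) Rx(roll)).
In Python, from plant import bot gives the robot as it stands. The module is installed in compiled form; this text tells all that it offers.
- The arm moves only by the shell command python3 -m jog 'ROWS' [FORCE]. ROWS is JSON, a list of rows, each a list of 3 entries, a list of its own where there are three numbers: the opening, from 0 (shut) to 1 (fully open), then the shift along the tool's x, y, z in m, then the turn, a rotation vector about the tool's x, y, z in degrees. In form: [[grip, [tx, ty, tz], [rx, ry, rz]], ...]. A call has 1 to 10 rows; each row is the pose to reach, as a shift and turn from the pose commanded when the call began, along the tool's axes at that moment; what a row does not reach only later rows make up. A row lasts 1/10 s, in which the tool goes at most 50 mm and 8.59 degrees, less where a joint would pass 70% of its speed; a pose out of reach is approached as far as the arm can. A call with a gripper value outside its range is refused whole. The fingers move at their own pace and stop on an object; FORCE is the grip in N (left out, the last holds). Time passes only in rows, so rows that repeat a pose let the fingers close. It gives the time, the measured TCP pose, the force, the opening and the grip force at its end, in the units of the state.
- bot.state(): the state, without advancing time (a new reading comes with each control period).
- bot.camera(name): name is "side" or "top"; returns (picture, depth): 480x640x3 uint8, red, green, blue; 480x640 float32, mm along the optical axis (not along the pixel's ray), 0 where there is no reading.
- bot.get_calibration(name): a dict with "vertical_fov" (degrees; the focal length in pixels is half the picture's height over the tangent of half this angle, whatever the lens; pixels are square), "cx", "cy" (the principal point, pixels), "k1" (the pictures are not rectified: a ray, as slopes to the right and down, at radius r is drawn at 1 + k1 r^2 times it, then the intrinsics apply), "rvec" (rotation vector, rad) and "tvec" (3), from world to camera coordinates, as OpenCV has them. Camera axes: x right, y down, z forward; pixel columns grow to the right and rows downward; lengths in mm; the calibration is good to about 2 mm. A picture is of the moment at which its call begins. get_calibration takes no time and is no camera call.
- bot.close_job(): hands the job in; it is judged then, once.
Trained networks look in the newest picture that a camera, given by its name, has taken for a name from the list of things; names that differ only in an ending like _2 or _b are one class to them, and where a whole thing is asked for, a point or a joint stands for the part that bears it (a point fixed in the world has none). Each returns a list of dicts, best first, with "score" (0 to 1); they miss things now and then, are a little off and sometimes report something else, mostly with a low value. They report only what shows in the picture. A call takes as long as a camera call. They do not tell look-alikes from the thing itself.
- bot.search_frame(camera, label): "box" ([left, top, right, bottom] in pixels, round what is visible of it).
- bot.mark_of(camera, label): "xy" ([column, row] in pixels: a listed point, or the origin of a listed thing).
The state is a dict: "time_s": time; "joint_pos": joint angles; "joint_vel": joint speeds; "tau": joint torques, N m; "tcp_pos": TCP position; "eef_rot": TCP orientation; "ft_force": force on the tool from outside, world axes, zero at the start; "moment": the same for the moment, N m; "gripper_width": finger opening in mm; "grip_force": force on a finger pad.
Only numpy, scipy, OpenCV 4.12 (cv2) and the standard library are available. Lean on these libraries where they do the work, as an engineer would, in place of code of your own. Each camera call takes 0.05 s, during which the arm holds its last target. There are 200 camera calls.

## Working session

There is one attempt and no reset: what is moved stays moved. The work goes in short steps, Python scripts to look and compute and a shell command to move; the robot and the scene stay as the last step left them, time stands still between calls to the robot, and variables do not carry over. Pictures are saved under pics/ and viewed, at most 12 in all, crops included, and the job is handed in when it is done.

```bash
mkdir -p pics
cat > h.py <<'E'
import numpy as np, cv2
from plant import bot
def cal(n):
    c=bot.get_calibration(n); f=240/np.tan(np.radians(c["vertical_fov"])/2)
    R=cv2.Rodrigues(np.array(c["rvec"],float))[0]; return c,f,R,np.array(c["tvec"],float).ravel()
def ray(n,u,v):
    c,f,R,t=cal(n); d=np.array([(u-c["cx"])/f,(v-c["cy"])/f]); s=d.copy()
    for _ in range(20): s=d/(1+c["k1"]*(s@s))
    return -R.T@t, R.T@np.array([s[0],s[1],1.]), R, t
def atz(n,u,v,z):
    o,d,_,_=ray(n,u,v); return o+d*(z-o[2])/d[2]
def atdepth(n,u,v,D):
    o,d,_,_=ray(n,u,v); return o+d*D
def cloud(n,D):
    c,f,R,t=cal(n); v,u=np.mgrid[0:480,0:640]
    d=np.stack([(u-c["cx"])/f,(v-c["cy"])/f],-1); s=d.copy()
    for _ in range(20): s=d/(1+c["k1"]*(s**2).sum(-1,keepdims=True))
    p=np.concatenate([s,np.ones((480,640,1))],-1)*D[...,None]
    return (p-t)@R
def proj(n,P):
    c,f,R,t=cal(n); p=R@np.array(P,float)+t; s=p[:2]/p[2]; s=s*(1+c["k1"]*(s@s)); return s*f+[c["cx"],c["cy"]]
E
python3 - <<'E'
from h import *
for n in("top","side"):
    im,D=bot.camera(n); cv2.imwrite(f"pics/{n}0.png",im[...,::-1]); np.savez(f"{n}0.npz",im=im,D=D)
    c,f,R,t=cal(n); print(n,c,-R.T@t)
    for l in ["sherd_1_center","window","chamber","scale_bar","rebated_leaf_edge","flanged_leaf_edge","rebated_leaf_hinge","flanged_leaf_hinge"]:
        r=bot.mark_of(n,l)
        print(l,[(np.round(x["xy"]).tolist(),round(x["score"],2),np.round(atdepth(n,*x["xy"],D[int(min(479,max(0,x["xy"][1]))),int(min(639,max(0,x["xy"][0])))])).tolist()) for x in r[:5]])
print(bot.state())
E
```

```text
top {'vertical_fov': 48.24523413048292, 'cx': 320.8308656464555, 'cy': 232.00612731964912, 'k1': -0.13217541974603472, 'rvec': array([ 2.18674193, -2.14901739,  0.05825185]), 'tvec': array([  55.91441309,  447.61543209, 1155.56760809])} [ 353.08222306   32.10655169 1188.74917733]
sherd_1_center [([298.0, 266.0], 0.89, [371.0, 113.0, 8.0]), ([169.0, 241.0], 0.88, [420.0, 398.0, 29.0]), ([348.0, 277.0], 0.56, [350.0, 3.0, 8.0])]
window [([443.0, 211.0], 0.62, [494.0, -200.0, 46.0])]
chamber [([442.0, 218.0], 0.89, [480.0, -196.0, 45.0])]
scale_bar [([219.0, 288.0], 0.68, [320.0, 287.0, 9.0])]
rebated_leaf_edge [([368.0, 214.0], 0.57, [465.0, -27.0, 224.0]), ([252.0, 244.0], 0.29, [417.0, 212.0, 27.0])]
flanged_leaf_edge [([543.0, 193.0], 0.63, [546.0, -440.0, -2.0])]
rebated_leaf_hinge [([388.0, 218.0], 0.65, [469.0, -75.0, 114.0])]
flanged_leaf_hinge [([510.0, 205.0], 0.8, [502.0, -326.0, 107.0])]
side {'vertical_fov': 46.64190235638154, 'cx': 316.29563722753767, 'cy': 234.92901502473723, 'k1': 0.02371333806932486, 'rvec': array([ 0.05358902,  2.85160686, -1.28442923]), 'tvec': array(
[... 711 characters left out ...]
4.0])]
{'time_s': 0.9, 'joint_pos': array([ 1.20187835e+00,  8.72070903e-02,  1.37062048e+00, -1.06823769e-05,
        1.68359441e+00, -1.03119270e-01]), 'joint_vel': array([-0.00066069, -0.00010315, -0.00091543, -0.00046276,  0.00136229,
        0.00062367]), 'tau': array([-1.99827068e-04, -3.51726937e+01, -3.13458467e+01, -3.20818626e-04,
        2.89760974e-04,  2.52991740e-06]), 'tcp_pos': array([144.50915649, 530.72503019, 231.37739272]), 'eef_rot': array([3.14142398e+00, 2.81258835e-05, 2.87579274e+00]), 'ft_force': array([-0.07094076,  0.30247465,  0.73591374]), 'moment': array([ 3.14481724e-02, -2.00793790e-05,  4.43602836e-03]), 'grip_force': 0.0, 'gripper_width': 85.59263989318322}
```

View pics/top0.png

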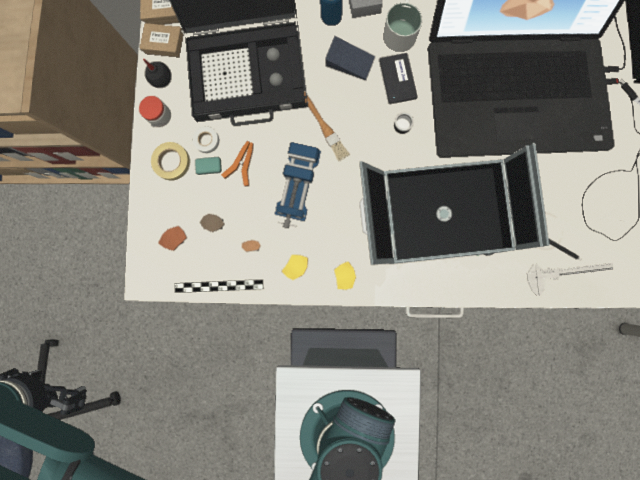

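View pics/side0.png

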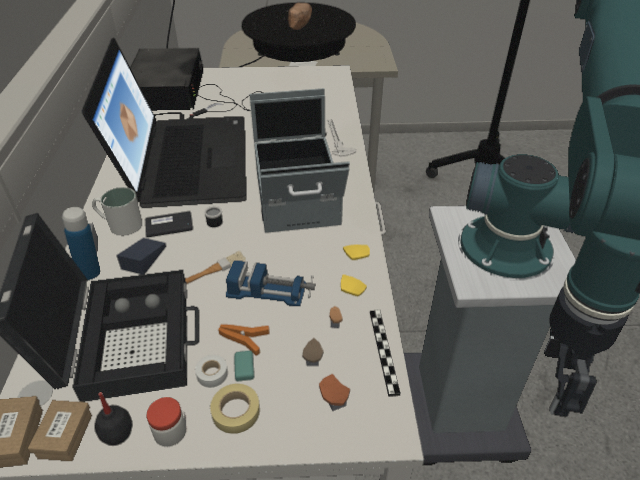

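Top view: the largest red-brown sherd is at (172,238), the middle one at (212,222), the smallest at (251,245) and the yellow decoys at (295,266) and (345,276). The chamber window is at (443,213). The side view agrees, with the sherd at (334,390). Next I'll measure sherd yaw, chamber pose and leaf angles.

Run:
```python
from h import *
for n,box in (("top",(150,215,195,260)),("side",(305,365,360,415))):
    z=np.load(n+"0.npz"); im,D=z["im"],z["D"]; C=cloud(n,D)
    hsv=cv2.cvtColor(im,cv2.COLOR_RGB2HSV)
    m=np.zeros((480,640),np.uint8); x0,y0,x1,y1=box
    m[y0:y1,x0:x1]=(hsv[y0:y1,x0:x1,1]>85)
    k,l,st,ce=cv2.connectedComponentsWithStats(m); i=1+st[1:,4].argmax(); m=l==i
    P=C[m&(D>0)]; print(n,m.sum(),"z",np.percentile(P[:,2],[2,20,50,80,98]))
    cnt=cv2.findContours(m.astype(np.uint8),0,1)[0][0][:,0]
    for zz in (22,28):
        W=np.array([atz(n,u,v,zz)[:2] for u,v in cnt],np.float32); print(zz,cv2.minAreaRect(W))
    Q=P[P[:,2]>18][:,:2]; print("cloud rect",cv2.minAreaRect(Q.astype(np.float32)), Q.mean(0))
    w,V=np.linalg.eigh(np.cov(Q.T)); print("pca",np.sqrt(w)*2,V[:,1],np.degrees(np.arctan2(V[1,1],V[0,1])))
    big=cv2.resize(im[y0:y1,x0:x1,::-1],None,fx=8,fy=8,interpolation=cv2.INTER_CUBIC); cv2.imwrite(f"pics/{n}s.png",cv2.resize(big,(360,360)))
a,b=[cv2.imread(f"pics/{n}s.png") for n in("top","side")]; cv2.imwrite("pics/s.png",np.hstack([a,b]))
# chamber
C=cloud("top",np.load("top0.npz")["D"]); x,y,z=C[...,0],C[...,1],C[...,2]
r=(abs(x-490)<160)&(abs(y+200)<200)
fl=C[r&(abs(z-45)<5)]; rc=cv2.minAreaRect(fl[:,:2].astype(np.float32)); print("floor",rc,fl[:,2].mean(),len(fl))
rim=C[r&(abs(z-105)<4)]; print("rim",cv2.minAreaRect(rim[:,:2].astype(np.float32)),len(rim))
im=np.load("top0.npz")["im"]; g=(im[195:235,420:470].mean(-1)>90); v,u=np.nonzero(g); print("win",u.mean()+420,v.mean()+195,len(u),atz("top",u.mean()+420,v.mean()+195,45))
```

```text
top 418 z [25.29594172 27.66139437 29.85506947 32.93837196 37.6182467 ]
22 ((427.4721984863281, 394.2164001464844), (41.96281433105469, 57.33262634277344), 45.903053283691406)
28 ((427.0895690917969, 392.35418701171875), (41.74699020385742, 57.03781509399414), 45.90298843383789)
cloud rect ((427.5939025878906, 391.409912109375), (42.855411529541016, 56.327396392822266), 46.37132263183594) [427.2809324  390.81693536]
pca [22.30145241 29.75138829] [-0.55040106  0.8349004 ] 123.39453178357032
side 639 z [23.70684319 27.13764286 29.14239177 31.75292113 35.18128054]
22 ((430.7689208984375, 388.0783996582031), (46.826019287109375, 61.43286895751953), 41.477474212646484)
28 ((431.1094055175781, 391.9471130371094), (46.50360870361328, 61.00983428955078), 41.4775276184082)
cloud rect ((429.30810546875, 393.3291015625), (43.85992431640625, 59.559078216552734), 42.447471618652344) [430.71028221 392.329356  ]
pca [23.15793114 31.64300916] [-0.48615875  0.87387051] 119.08841843907797
floor ((486.2008056640625, -199.7892303466797), (184.8643798828125, 247.61256408691406), 6.960938453674316) 45.78471553812316 8336
rim ((490.04339599609375, -200.2718048095703), (191.0230255126953, 254.86276245117188), 6.886654376983643) 1469
win 443.643216080402 213.2713567839196 199 [ 489.20917251 -200.43310837   45.        ]
```

View pics/s.png

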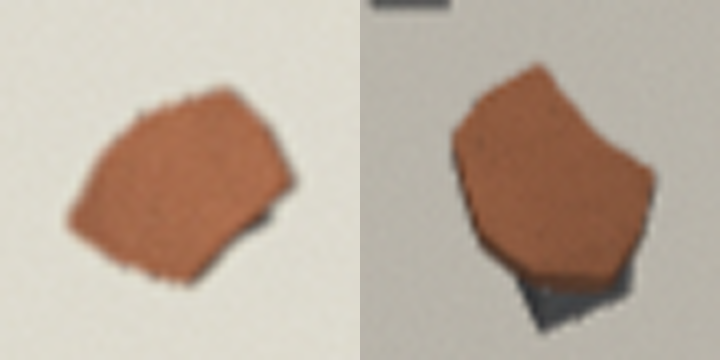

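Run:
```python
from h import *
out=[]
for n,zz in (("top",25),("side",25),("side",0)):
    im=np.load(n+"0.npz")["im"]
    # output px: 4/mm; col=+y to left => u=(y0+50-y)*4 ; row = (x0+50-x)*4
    W=[(480,440),(480,340),(380,340),(380,440)]
    g=np.float32([proj(n,(430+50-r/3.5,390+50-c/3.5,zz)) for r in range(350) for c in range(350)]).reshape(350,350,2)
    o=cv2.remap(im[...,::-1],g[...,0],g[...,1],cv2.INTER_CUBIC)
    cv2.circle(o,(175,175),2,(255,0,0),-1); out.append(o)
cv2.imwrite("pics/rect.png",cv2.resize(np.hstack(out),(798,266)))
cv2.imwrite("pics/rect2.png",np.vstack([np.hstack(out[:2])]))
```

```text
Traceback (most recent call last):
  File "h.py", line 21, in proj
    c,f,R,t=cal(n); p=R@np.array(P,float)+t; s=p[:2]/p[2]; s=s*(1+c["k1"]*(s@s)); return s*f+[c["cx"],c["cy"]]
            ~~~^^^
  File "h.py", line 4, in cal
    c=bot.get_calibration(n); f=240/np.tan(np.radians(c["vertical_fov"])/2)
ValueError: time passes only in moves, steps and waits
```

```bash
sed -i 's/^def cal(n)/import functools\n@functools.lru_cache\ndef cal(n)/' h.py
python3 - <<'E'
from h import *
out=[]
for n,zz in (("top",25),("side",25),("side",0)):
    im=np.load(n+"0.npz")["im"]
    g=np.float32([proj(n,(430+50-r/2.66,390+50-c/2.66,zz)) for r in range(266) for c in range(266)]).reshape(266,266,2)
    o=cv2.remap(im[...,::-1],g[...,0],g[...,1],cv2.INTER_CUBIC)
    cv2.circle(o,(133,133),2,(255,0,0),-1); out.append(o)
cv2.imwrite("pics/rect.png",np.hstack(out))
print(bot.state()["time_s"])
E
```

```text
0.9
```

View pics/rect.png

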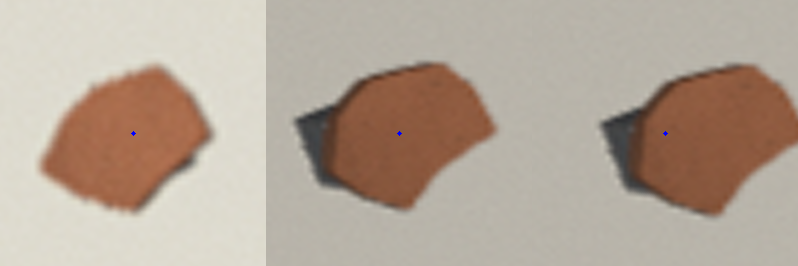

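Run:
```python
from h import *
rows=[]
for n in ("top","side"):
    o=[]
    im=np.load(n+"0.npz")["im"]
    for uv,zz in (((172,238),25),((212,222),25),((295,266),8),((345,276),8)):
        c=atz("top",*uv,zz)
        g=np.float32([proj(n,(c[0]+40-r/2.5,c[1]+40-k/2.5,zz)) for r in range(200) for k in range(200)]).reshape(200,200,2)
        o.append(cv2.remap(im[...,::-1],g[...,0],g[...,1],cv2.INTER_CUBIC)); 
        hs=cv2.cvtColor(o[-1],cv2.COLOR_BGR2HSV); m=(hs[...,1]>(70 if uv!=(212,222) else 45)).astype(np.uint8)
        cs=max(cv2.findContours(m,0,1)[0],key=cv2.contourArea)[:,0]; W=np.c_[c[0]+40-cs[:,1]/2.5,c[1]+40-cs[:,0]/2.5]
        print(n,uv,"".join(f" {a}:" + "%.0f,%.0f"%tuple(np.ptp(W@np.array([[np.cos(t),-np.sin(t)],[np.sin(t),np.cos(t)]]),axis=0)) for a in range(0,180,15) for t in [np.radians(a)]), np.round((W.max(0)+W.min(0))/2), cv2.minAreaRect(W.astype(np.float32)))
    rows.append(np.hstack(o))
cv2.imwrite("pics/all.png",np.vstack(rows))
```

```text
top (172, 238)  0:54,63 15:50,64 30:47,62 45:44,59 60:51,57 75:58,55 90:63,54 105:64,50 120:62,47 135:59,44 150:57,51 165:55,58 [428. 393.] ((427.24456787109375, 393.4380798339844), (44.406341552734375, 59.3969841003418), 45.0)
top (212, 222)  0:39,53 15:40,51 30:42,46 45:46,41 60:49,38 75:52,37 90:53,39 105:51,40 120:46,42 135:41,46 150:38,49 165:37,52 [463. 305.] ((462.783935546875, 305.0450439453125), (48.29401779174805, 38.27848815917969), 59.03630828857422)
top (295, 266)  0:56,57 15:55,63 30:51,64 45:49,62 60:46,60 75:52,58 90:57,56 105:63,55 120:64,51 135:62,49 150:60,46 165:58,52 [369. 121.] ((370.6887512207031, 117.73371887207031), (45.481441497802734, 60.573299407958984), 59.036251068115234)
top (345, 276)  0:62,48 15:60,46 30:58,53 45:57,58 60:55,63 75:51,64 90:48,62 105:46,60 120:53,58 135:58,57 150:63,55 165:64,51 [353.  10.] ((352.65325927734375, 9.069620132446289), (60.529991149902344, 44.90859603881836), 11.44104290008545)
side (172, 238)  0:54,65 15:52,66 30:50,64 45:49,62 60:57,58 75:62,56 90:65,54 105:66,52 120:64,50 135:62,49 150:58,57 165:56,62 [429. 387.] ((430.9450378417969, 389.5775146484375), (48.111328125, 62.4742317199707), 42.075035095214844)
side (212, 222)  0:39,56 15:40,54 30:43,49 45:47,43 60:52,39 75:55,38 90:56,39 105:54,40 120:49,43 135:43,47 150:39,52 165:38,55 [465. 299.] ((463.3470153808594, 299.0409851074219), (52.96030807495117, 37.80758285522461), 68.19851684570312)
side (295, 266)  0:57,66 15:58,71 30:55,71 45:52,68 60:51,63 75:59,59 90:66,57 105:71,58 120:71,55 135:68,52 150:63,51 165:59,59 [371. 116.] ((374.2537536621094, 117.49896240234375), (51.757057189941406, 62.27568054199219), 64.05769348144531)
side (345, 276)  0:63,53 15:61,52 30:61,59 45:63,64 60:63,66 75:59,65 90:53,63 105:52,61 120:59,61 135:64,63 150:66,63 165:65,59 [354.  12.] ((351.6618347167969, 8.801383972167969), (60.52500915527344, 52.47110366821289), 16.504337310791016)
```

View pics/all.png

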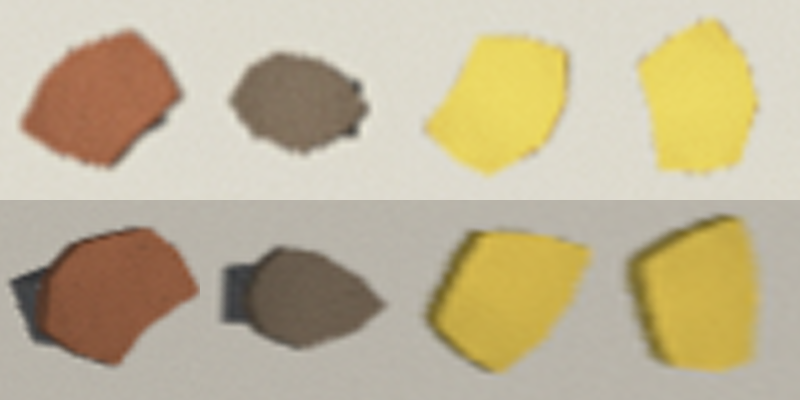

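The sherd's narrowest width is about 46.5 × 61 mm at yaw ≈ 42°, centred near (429,391.5). That matches the stated size, so I'll grip across it.

```bash
cat >> h.py <<'E'
from scipy.spatial.transform import Rotation as Ro
def plan(p,rpy_deg):
    s=bot.state(); R=Ro.from_euler("xyz",s["eef_rot"]); T=Ro.from_euler("xyz",rpy_deg,degrees=True)
    print("at",np.round(s["tcp_pos"],1),np.round(np.degrees(s["eef_rot"]),1),"t",s["time_s"])
    print("shift",np.round(R.inv().apply(np.array(p)-s["tcp_pos"])/1000,4),"rot",np.round((R.inv()*T).as_rotvec(degrees=True),1))
E
python3 -c "
from h import *
plan((429,391.5,110),(180,0,132));plan((429,391.5,15),(180,0,132))"
```

```text
at [144.5 530.7 231.4] [180.    0.  164.8] t 0.9
shift [-0.3111 -0.0596  0.1214] rot [ 0.  -0.  32.8]
at [144.5 530.7 231.4] [180.    0.  164.8] t 0.9
shift [-0.3111 -0.0596  0.2164] rot [ 0.  -0.  32.8]
```

```bash
python3 -m jog '[[1,[-0.311,-0.06,0.03],[0,0,32.8]],[1,[-0.311,-0.06,0.06],[0,0,32.8]],[1,[-0.311,-0.06,0.09],[0,0,32.8]],[1,[-0.311,-0.06,0.11],[0,0,32.8]],[1,[-0.311,-0.06,0.12],[0,0,32.8]],[1,[-0.311,-0.06,0.12],[0,0,32.8]],[1,[-0.311,-0.06,0.12],[0,0,32.8]],[1,[-0.311,-0.06,0.12],[0,0,32.8]],[1,[-0.311,-0.06,0.12],[0,0,32.8]],[1,[-0.311,-0.06,0.12],[0,0,32.8]]]' 40; python3 -c "
from h import *
plan((429,391.5,40),(180,0,132))"
```

```text
time_s: 1.9
tcp_pos: [428.5, 392.0, 112.3]
eef_rot: [3.14, -0.001, 2.304]
ft_force: [0.4, 0.8, -0.5]
gripper_width: 85.2
grip_force: 0.0
at [428.5 392.  112.3] [179.9  -0.  132. ] t 1.9
shift [-0.0008 -0.0001  0.0723] rot [ 0.1 -0.   0. ]
```

```bash
python3 -m jog '[[1,[0,0,0.03],[0,0,0]],[1,[0,0,0.06],[0,0,0]],[1,[0,0,0.08],[0,0,0]],[1,[0,0,0.09],[0,0,0]],[1,[0,0,0.097],[0,0,0]],[1,[0,0,0.097],[0,0,0]],[1,[0,0,0.097],[0,0,0]]]' 40
python3 - <<'E'
from h import *
im,D=bot.camera("side"); u,v=map(int,proj("side",(429,392,25))); a=im[v-60:v+60,u-80:u+80,::-1]
im,D=bot.camera("top"); u,v=map(int,proj("top",(429,392,25))); b=im[v-60:v+60,u-80:u+80,::-1]
cv2.imwrite("pics/g.png",cv2.resize(np.hstack([a,b]),(800,300),interpolation=cv2.INTER_CUBIC))
E
```

```text
time_s: 2.6
tcp_pos: [429.4, 392.0, 15.8]
eef_rot: [3.139, 0.0, 2.304]
ft_force: [0.7, -0.8, -0.1]
gripper_width: 85.3
grip_force: 0.0
```

View pics/g.png

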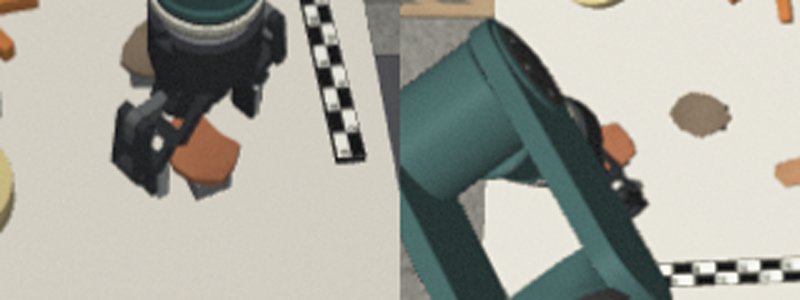

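The fingers straddle the sherd, seen at (205,155) in the left half, and clear the middle sherd and the scale bar. Closing now.

```bash
python3 -m jog '[[0.6,[0,0,0],[0,0,0]],[0.55,[0,0,0],[0,0,0]],[0.5,[0,0,0],[0,0,0]],[0.45,[0,0,0],[0,0,0]],[0.4,[0,0,0],[0,0,0]],[0.3,[0,0,0],[0,0,0]],[0.3,[0,0,0],[0,0,0]],[0.3,[0,0,0],[0,0,0]]]' 30; python3 -m jog '[[0.2,[0,0,0],[0,0,0]],[0.2,[0,0,0],[0,0,0]],[0.2,[0,0,-0.005],[0,0,0]],[0.2,[0,0,-0.015],[0,0,0]],[0.2,[0,0,-0.03],[0,0,0]],[0.2,[0,0,-0.05],[0,0,0]],[0.2,[0,0,-0.05],[0,0,0]]]'
```

```text
time_s: 3.5
tcp_pos: [429.0, 391.1, 14.9]
eef_rot: [3.141, 0.0, 2.303]
ft_force: [-0.8, -1.6, 6.4]
gripper_width: 43.5
grip_force: 30.6
time_s: 4.2
tcp_pos: [431.1, 392.9, 68.9]
eef_rot: [3.133, 0.001, 2.303]
ft_force: [1.1, 0.5, -0.3]
gripper_width: 43.2
grip_force: 30.5
```

```bash
python3 -m jog '[[0.2,[0,0,-0.04],[0,0,0]],[0.2,[0,0,-0.08],[0,0,0]],[0.2,[0,0,-0.12],[0,0,0]],[0.2,[0,0,-0.16],[0,0,0]],[0.2,[0,0,-0.19],[0,0,0]],[0.2,[0,0,-0.215],[0,0,0]],[0.2,[0,0,-0.22],[0,0,0]],[0.2,[0,0,-0.22],[0,0,0]]]'
python3 - <<'E'
from h import *
im,D=bot.camera("side"); s=bot.state(); u,v=map(int,proj("side",s["tcp_pos"])); cv2.imwrite("pics/h.png",cv2.resize(im[max(0,v-70):v+50,u-80:u+80,::-1],(640,480),interpolation=cv2.INTER_CUBIC)); print(u,v)
np.savez("h.npz",im=im,D=D,tcp=s["tcp_pos"])
yaw=np.radians(6.95); 
plan((490,-200,285),(180,0,180+6.95-90+0)); plan((490,-200,285),(180,0,6.95+90-180))
C=cloud("side",D); hsv=cv2.cvtColor(im,cv2.COLOR_RGB2HSV)
m=(hsv[...,1]>85)&(hsv[...,0]<15)&(np.linalg.norm(C-s["tcp_pos"],axis=-1)<70)&(D>0); P=C[m]; print(len(P),P.mean(0)-s["tcp_pos"],P.min(0)-s["tcp_pos"],P.max(0)-s["tcp_pos"])
L=np.load("top0.npz"); C=cloud("top",L["D"])
E
```

```text
time_s: 5.0
tcp_pos: [429.0, 391.3, 284.8]
eef_rot: [3.14, 0.0, 2.303]
ft_force: [0.4, 0.1, -0.6]
gripper_width: 43.6
grip_force: 30.7
337 292
at [428.6 390.9 283. ] [-179.9   -0.   132. ] t 5.05
shift [-0.4804 -0.3496 -0.0016] rot [-0.1  0.  35. ]
at [428.6 390.9 283. ] [-179.9   -0.   132. ] t 5.05
shift [-0.4804 -0.3496 -0.0016] rot [-0.00e+00 -1.00e-01 -1.45e+02]
533 [-5.00881197  5.72438522 17.93544252] [-25.99574843 -25.72811049   8.61925391] [21.78198695 30.10847918 60.16091792]
```

View pics/h.png

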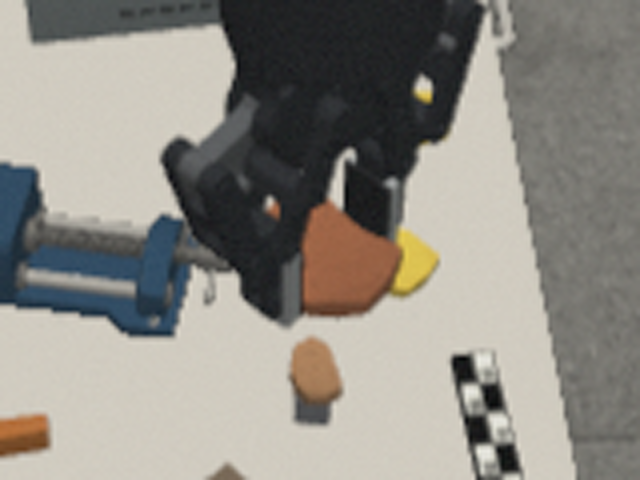

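Sherd sits level between the fingers at (345,265). Now the traverse to over the chamber.

```bash
python3 -m jog '[[0.2,[-0.02,-0.014,0],[0,0,2]],[0.2,[-0.05,-0.036,0],[0,0,5]],[0.2,[-0.084,-0.061,0],[0,0,8]],[0.2,[-0.12,-0.087,0],[0,0,11]],[0.2,[-0.156,-0.113,0],[0,0,14]],[0.2,[-0.192,-0.14,0],[0,0,17]],[0.2,[-0.228,-0.166,0],[0,0,20]],[0.2,[-0.264,-0.192,0],[0,0,23]],[0.2,[-0.3,-0.218,0],[0,0,26]],[0.2,[-0.336,-0.245,0],[0,0,29]]]'; python3 -c "
from h import *
plan((489.5,-200.3,285),(180,0,96.95))"
```

```text
time_s: 6.05
tcp_pos: [470.4, -24.1, 281.5]
eef_rot: [-3.138, -0.002, 1.795]
ft_force: [0.6, -0.0, 0.4]
gripper_width: 43.4
grip_force: 30.7
at [470.4 -24.1 281.5] [-1.798e+02 -1.000e-01  1.029e+02] t 6.05
shift [-0.176  -0.0206 -0.0038] rot [-0.2 -0.1  5.9]
```

```bash
python3 -m jog '[[0.2,[-0.036,-0.004,0],[0,0,2]],[0.2,[-0.072,-0.008,0],[0,0,4]],[0.2,[-0.11,-0.012,0],[0,0,5.9]],[0.2,[-0.14,-0.016,0],[0,0,5.9]],[0.2,[-0.16,-0.019,0],[0,0,5.9]],[0.2,[-0.175,-0.0205,0],[0,0,5.9]],[0.2,[-0.175,-0.0205,0],[0,0,5.9]],[0.2,[-0.175,-0.0205,0],[0,0,5.9]]]'
python3 - <<'E'
from h import *
plan((489.5,-200.3,60),(180,0,96.95))
for n in("side","top"):
    im,D=bot.camera(n); np.savez(n+"1.npz",im=im,D=D); cv2.imwrite(f"pics/{n}1.png",im[...,::-1])
cv2.imwrite("pics/over.png",np.hstack([np.load("side1.npz")["im"][40:280,180:420,::-1],np.load("top1.npz")["im"][120:360,330:570,::-1]]))
E
```

```text
time_s: 6.85
tcp_pos: [490.4, -197.0, 283.1]
eef_rot: [-3.14, -0.002, 1.694]
ft_force: [-0.4, -0.1, 0.1]
gripper_width: 44.0
grip_force: 30.7
at [ 490.4 -197.   283.1] [-1.799e+02 -1.000e-01  9.710e+01] t 6.85
shift [-0.0036 -0.001   0.2231] rot [-0.1 -0.1  0.1]
```

View pics/over.png

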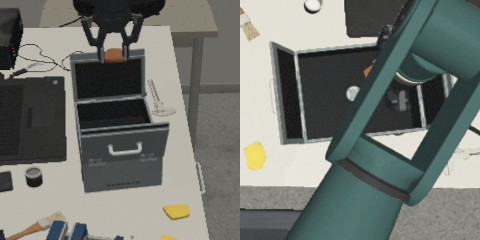

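```bash
python3 -m jog '[[0.2,[-0.0034,-0.001,0.03],[0,0,0]],[0.2,[-0.0034,-0.001,0.06],[0,0,0]],[0.2,[-0.0034,-0.001,0.09],[0,0,0]],[0.2,[-0.0034,-0.001,0.12],[0,0,0]],[0.2,[-0.0034,-0.001,0.15],[0,0,0]],[0.2,[-0.0034,-0.001,0.175],[0,0,0]],[0.2,[-0.0034,-0.001,0.195],[0,0,0]],[0.2,[-0.0034,-0.001,0.215],[0,0,0]],[0.2,[-0.0034,-0.001,0.221],[0,0,0]],[0.2,[-0.0034,-0.001,0.221],[0,0,0]]]'
python3 - <<'E'
from h import *
plan((489.5,-200.3,46),(180,0,96.95))
n="top"; im,D=bot.camera(n); np.savez(n+"2.npz",im=im,D=D); print(proj(n,(489.5,-200.3,45)),proj(n,bot.state()["tcp_pos"]))
c=cloud(n,D); hsv=cv2.cvtColor(im,cv2.COLOR_RGB2HSV); m=(hsv[...,1]>85)&(hsv[...,0]<15)&(abs(c[...,0]-490)<90)&(abs(c[...,1]+200)<110)&(c[...,2]>46)&(c[...,2]<100);P=c[m];print(len(P),P.mean(0) if len(P) else 0)
E
```

```text
time_s: 7.95
tcp_pos: [489.6, -200.0, 62.6]
eef_rot: [-3.14, -0.001, 1.695]
ft_force: [0.1, 1.1, -0.2]
gripper_width: 43.5
grip_force: 30.7
at [ 489.6 -200.    62.6] [-1.799e+02 -1.000e-01  9.710e+01] t 7.95
shift [-0.0003 -0.0001  0.0166] rot [-0.1 -0.1  0.2]
[443.58156191 213.13591343] [445.52727683 211.70603478]
12 [ 496.21105955 -171.4018578    77.63644384]
```

```bash
python3 -m jog '[[0.2,[0,0,0.005],[0,0,0]],[0.2,[0,0,0.01],[0,0,0]],[0.2,[0,0,0.014],[0,0,0]],[0.2,[0,0,0.016],[0,0,0]],[0.2,[0,0,0.017],[0,0,0]],[0.2,[0,0,0.017],[0,0,0]]]'; python3 -m jog '[[0.2,[0,0,0.001],[0,0,0]],[0.2,[0,0,0.002],[0,0,0]],[0.2,[0,0,0.002],[0,0,0]]]';python3 -m jog '[[0.2,[0,0,0.001],[0,0,0]],[0.2,[0,0,0.0015],[0,0,0]],[0.2,[0,0,0.0015],[0,0,0]]]'
```

```text
time_s: 8.6
tcp_pos: [490.0, -201.2, 46.1]
eef_rot: [-3.141, -0.0, 1.694]
ft_force: [-0.5, -0.1, -1.0]
gripper_width: 43.8
grip_force: 30.7
time_s: 8.9
tcp_pos: [490.0, -201.2, 44.2]
eef_rot: [-3.141, -0.0, 1.694]
ft_force: [0.4, -0.4, -0.8]
gripper_width: 43.6
grip_force: 30.7
time_s: 9.2
tcp_pos: [490.2, -201.2, 43.2]
eef_rot: [3.141, 0.0, 1.694]
ft_force: [-0.4, 0.9, 1.8]
gripper_width: 43.1
grip_force: 32.2
```

```bash
python3 -m jog '[[0.2,[0,0,0.0005],[0,0,0]],[0.2,[0,0,0.0005],[0,0,0]],[0.2,[0,0,0.0005],[0,0,0]]]'
```

```text
time_s: 9.5
tcp_pos: [490.2, -201.2, 43.2]
eef_rot: [3.141, 0.0, 1.694]
ft_force: [-2.1, 1.7, 4.7]
gripper_width: 43.3
grip_force: 33.8
```

```bash
python3 -m jog '[[0.52,[0,0,0],[0,0,0]],[0.54,[0,0,0],[0,0,0]],[0.56,[0,0,0],[0,0,0]],[0.6,[0,0,0],[0,0,0]],[0.68,[0,0,0],[0,0,0]],[0.8,[0,0,0],[0,0,0]],[0.85,[0,0,0],[0,0,0]],[0.85,[0,0,0],[0,0,0]]]' 20; python3 -m jog '[[0.85,[0,0,-0.01],[0,0,0]],[0.85,[0,0,-0.03],[0,0,0]],[0.85,[0,0,-0.06],[0,0,0]],[0.85,[0,0,-0.1],[0,0,0]],[0.85,[0,0,-0.14],[0,0,0]],[0.85,[0,0,-0.18],[0,0,0]],[0.85,[0,0,-0.22],[0,0,0]],[0.85,[0,0,-0.25],[0,0,0]],[0.85,[0,0,-0.26],[0,0,0]],[0.85,[0,0,-0.26],[0,0,0]]]'
```

```text
time_s: 10.3
tcp_pos: [490.0, -201.1, 42.1]
eef_rot: [-3.141, -0.0, 1.694]
ft_force: [0.4, 0.1, 0.1]
gripper_width: 72.6
grip_force: 0.0
time_s: 11.3
tcp_pos: [490.6, -201.5, 304.4]
eef_rot: [3.138, 0.002, 1.694]
ft_force: [-0.1, 0.1, -0.0]
gripper_width: 72.6
grip_force: 0.0
```

Released. Next I shut the gripper and move left of the left leaf so the chamber can be seen, then check the placement and leaf angles.

```bash
cat >> h.py <<'E'
CH=np.array([489.8,-200.2,0]); YW=np.radians(6.95)
def w2c(p): p=np.asarray(p)-CH; c,s=np.cos(YW),np.sin(YW); return np.stack([c*p[...,0]+s*p[...,1],-s*p[...,0]+c*p[...,1],p[...,2]],-1)
def c2w(p): p=np.asarray(p,float); c,s=np.cos(YW),np.sin(YW); return np.stack([c*p[...,0]-s*p[...,1],s*p[...,0]+c*p[...,1],p[...,2]],-1)+CH
E
python3 -c "
from h import *
plan(c2w((-55,240,300)),(180,0,96.95))"
python3 -m jog '[[0,[0.05,0,0],[0,0,0]],[0,[0.1,0.01,0],[0,0,0]],[0,[0.15,0.02,0],[0,0,0]],[0,[0.2,0.03,0],[0,0,0]],[0,[0.24,0.04,0],[0,0,0]],[0,[0.24,0.05,0],[0,0,0]],[0,[0.24,0.055,0],[0,0,0]],[0,[0.24,0.055,0],[0,0,0]]]'
python3 - <<'E'
from h import *
s=bot.state(); print(w2c(s["tcp_pos"]),s["tcp_pos"])
for n in("top","side"):
    im,D=bot.camera(n); np.savez(n+"3.npz",im=im,D=D)
    if n=="top": cv2.imwrite("pics/t3.png",cv2.resize(im[130:280,340:560,::-1],(792,540),interpolation=cv2.INTER_CUBIC))
    C=cloud(n,D); c=w2c(C); hsv=cv2.cvtColor(im,cv2.COLOR_RGB2HSV)
    m=(hsv[...,1]>85)&(hsv[...,0]<15)&(abs(c[...,0])<89)&(abs(c[...,1])<115)&(c[...,2]>40)&(c[...,2]<75)
    if m.sum()>20: print(n,m.sum(),"sherd ch frame",c[m].mean(0),c[m].min(0),c[m].max(0))
for f in ("top0.npz",):
    c=w2c(cloud("top",np.load(f)["D"]))
    for sg in(1,-1):
        y=sg*c[...,1]; m=(abs(c[...,0])<80)&(y>100)&(y<200)&(c[...,2]>125)&(c[...,2]<245); q=np.c_[y[m],c[...,2][m]]; 
        q0=q.mean(0); d=np.linalg.svd(q-q0,full_matrices=False)[2][0]; d=d*np.sign(d[1]); print(sg,len(q),"theta",np.arctan2(d[1],-d[0]),q0,q[:,1].max(),q[:,0].max())
E
```

```text
at [ 490.6 -201.5  304.4] [1.798e+02 1.000e-01 9.710e+01] t 11.3
shift [ 0.2415 -0.0551  0.0036] rot [0.2 0.1 0.1]
time_s: 12.1
tcp_pos: [515.1, 43.0, 300.2]
eef_rot: [-3.138, -0.0, 1.693]
ft_force: [0.7, 0.1, 0.5]
gripper_width: -0.3
grip_force: 0.0
[ 54.55673983 238.31738307 300.20784429] [515.11871271  42.96779334 300.20784429]
top 524 sherd ch frame [-1.14638717 -0.9711513  54.8750971 ] [-23.84956246 -33.73940564  42.56846302] [23.67797621 29.64812713 65.51551058]
1 1952 theta 1.9697592967082707 [160.94510939 184.15380291] 232.17628698023273 185.99536128145058
-1 2557 theta 1.7094215620966693 [132.24493471 192.56128108] 240.25921319850056 146.31284643504458
```

View pics/t3.png

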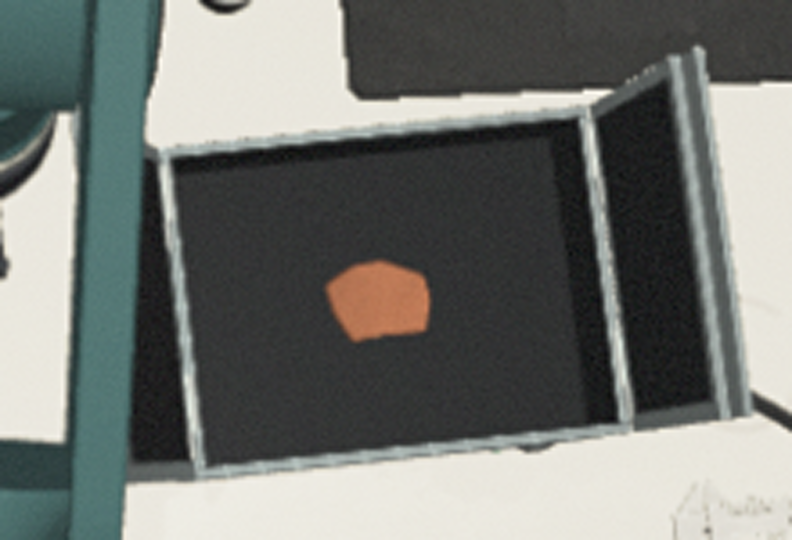

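Sherd lies flat and centred: its mean is (−1,−1) mm in the chamber frame, at about (378,300) in the crop. The left leaf is at 1.97 rad and the right leaf at 1.71. Computing the push path in the tool's axes.

```bash
cat > path.py <<'E'
import numpy as np
for th in [1.97,1.85,1.75,1.65,1.55,1.45,1.35,1.25,1.15,1.05,.95,.85,.75,.65,.55,.45,.35,.25,.2,.15,.1,.05,0]:
    s,c=np.sin(th),np.cos(th); f=lambda r,h:(125-r*c+h*s,105+r*s+h*c)
    y,z=f(100,11); 
    if th>1.57: y=max(f(117,11)[0],f(132.5,5)[0])
    print(th,"y %.1f z %.1f"%(y+11,z)," tx %.3f tz %.3f"%((y+11-238.3)/1000,(300.2-z)/1000))
E
python3 path.py
python3 -m jog '[[0,[0,0,0.03],[0,0,0]],[0,[0,0,0.06],[0,0,0]],[0,[0,0,0.09],[0,0,0]],[0,[0,0,0.1],[0,0,0]],[0,[0,0,0.1],[0,0,0]]]'
```

```text
1.97 y 192.1 z 192.9  tx -0.046 tz 0.107
1.85 y 178.8 z 198.1  tx -0.059 tz 0.102
1.75 y 167.7 z 201.4  tx -0.071 tz 0.099
1.65 y 156.2 z 203.8  tx -0.082 tz 0.096
1.55 y 144.9 z 205.2  tx -0.093 tz 0.095
1.45 y 134.9 z 205.6  tx -0.103 tz 0.095
1.35 y 124.8 z 205.0  tx -0.113 tz 0.095
1.25 y 114.9 z 203.4  tx -0.123 tz 0.097
1.15 y 105.2 z 200.8  tx -0.133 tz 0.099
1.05 y 95.8 z 197.2  tx -0.143 tz 0.103
0.95 y 86.8 z 192.7  tx -0.152 tz 0.107
0.85 y 78.3 z 187.4  tx -0.160 tz 0.113
0.75 y 70.3 z 181.2  tx -0.168 tz 0.119
0.65 y 63.0 z 174.3  tx -0.175 tz 0.126
0.55 y 56.5 z 166.6  tx -0.182 tz 0.134
0.45 y 50.7 z 158.4  tx -0.188 tz 0.142
0.35 y 45.8 z 149.6  tx -0.192 tz 0.151
0.25 y 41.8 z 140.4  tx -0.196 tz 0.160
0.2 y 40.2 z 135.6  tx -0.198 tz 0.165
0.15 y 38.8 z 130.8  tx -0.200 tz 0.169
0.1 y 37.6 z 125.9  tx -0.201 tz 0.174
0.05 y 36.7 z 121.0  tx -0.202 tz 0.179
0 y 36.0 z 116.0  tx -0.202 tz 0.184
time_s: 12.7
tcp_pos: [514.0, 42.8, 200.5]
eef_rot: [-3.138, -0.001, 1.692]
ft_force: [-0.4, 0.9, -0.4]
gripper_width: 0.2
grip_force: 0.0
```

```bash
python3 -m jog '[[0,[-0.02,0,0],[0,0,0]],[0,[-0.035,0,0.005],[0,0,0]],[0,[-0.046,0,0.007],[0,0,0]],[0,[-0.053,0,0.004],[0,0,0]],[0,[-0.059,0,0.002],[0,0,0]],[0,[-0.065,0,0],[0,0,0]],[0,[-0.071,0,-0.001],[0,0,0]],[0,[-0.077,0,-0.003],[0,0,0]],[0,[-0.082,0,-0.004],[0,0,0]],[0,[-0.088,0,-0.005],[0,0,0]]]'; python3 -c "
from h import *
s=bot.state();print(w2c(s['tcp_pos']),s['ft_force'],s['tau'].round(1))"
```

```text
time_s: 13.7
tcp_pos: [526.1, -43.9, 207.7]
eef_rot: [3.141, 0.0, 1.694]
ft_force: [1.0, 2.5, 2.2]
gripper_width: -0.0
grip_force: 1.2
[ 54.96754796 150.7807918  207.68116068] [1.02764572 2.54970903 2.1613375 ] [ -0.8 -32.3 -30.4  -0.7  -0.2   0.1]
```

```bash
python3 -m jog '[[0,[-0.005,0,0],[0,0,0]],[0,[-0.01,0,0],[0,0,0]],[0,[-0.015,0,0],[0,0,0]],[0,[-0.02,0,0],[0,0,0]],[0,[-0.025,0,0],[0,0,0]],[0,[-0.03,0,0.001],[0,0,0]],[0,[-0.035,0,0.002],[0,0,0]],[0,[-0.04,0,0.003],[0,0,0]],[0,[-0.045,0,0.004],[0,0,0]],[0,[-0.05,0,0.006],[0,0,0]]]';python3 -m jog '[[0,[-0.005,0,0.002],[0,0,0]],[0,[-0.014,0,0.006],[0,0,0]],[0,[-0.022,0,0.012],[0,0,0]],[0,[-0.03,0,0.018],[0,0,0]],[0,[-0.037,0,0.025],[0,0,0]],[0,[-0.044,0,0.033],[0,0,0]]]'; python3 -c "
from h import *
s=bot.state();print(w2c(s['tcp_pos']),s['ft_force'],s['tau'].round(1))"
```

```text
time_s: 14.7
tcp_pos: [532.1, -93.7, 201.1]
eef_rot: [-3.141, 0.0, 1.694]
ft_force: [-0.4, 0.5, 1.0]
gripper_width: -0.0
grip_force: 0.9
time_s: 15.3
tcp_pos: [537.8, -137.9, 167.8]
eef_rot: [3.141, 0.001, 1.694]
ft_force: [0.6, -0.6, 1.4]
gripper_width: 0.1
grip_force: 0.7
[ 55.16036878  56.068745   167.8015394 ] [ 0.63120482 -0.57858631  1.39765201] [  0.4 -35.5 -30.   -0.    0.2   0.1]
```

```bash
python3 -m jog '[[0,[-0.003,0,0.004],[0,0,0]],[0,[-0.006,0,0.008],[0,0,0]],[0,[-0.008,0,0.012],[0,0,0]],[0,[-0.01,0,0.017],[0,0,0]],[0,[-0.012,0,0.021],[0,0,0]],[0,[-0.014,0,0.026],[0,0,0]],[0,[-0.016,0,0.031],[0,0,0]],[0,[-0.017,0,0.034],[0,0,0]],[0,[-0.018,0,0.037],[0,0,0]],[0,[-0.019,0,0.04],[0,0,0]]]';python3 -m jog '[[0,[0,0,0.002],[0,0,0]],[0,[0,0,0.004],[0,0,0]],[0,[-0.001,0,0.006],[0,0,0]],[0,[-0.001,0,0.008],[0,0,0]],[0,[-0.001,0,0.01],[0,0,0]],[0,[-0.001,0,0.01],[0,0,0]]]';python3 -m jog '[[0,[0,0,0.001],[0,0,0]],[0,[0,0,0.002],[0,0,0]],[0,[0,0,0.002],[0,0,0]]]'; python3 -c "
from h import *
s=bot.state();print(w2c(s['tcp_pos']),s['ft_force'],s['tau'].round(1))"
```

```text
time_s: 16.3
tcp_pos: [539.8, -155.4, 127.9]
eef_rot: [-3.141, -0.001, 1.694]
ft_force: [-0.4, 1.6, 0.2]
gripper_width: 0.1
grip_force: 0.4
time_s: 16.9
tcp_pos: [539.8, -156.6, 117.9]
eef_rot: [-3.141, -0.0, 1.694]
ft_force: [-0.4, -0.2, 0.2]
gripper_width: 0.1
grip_force: 0.0
time_s: 17.2
tcp_pos: [540.0, -156.7, 116.2]
eef_rot: [-3.142, -0.0, 1.694]
ft_force: [-0.3, 0.9, 0.1]
gripper_width: 0.1
grip_force: 0.0
[ 55.05637855  37.15889341 116.16610919] [-0.3254439   0.91272778  0.10262347] [ -0.  -37.1 -29.9  -0.   -0.    0. ]
```

```bash
python3 -m jog '[[0,[0,0,0.001],[0,0,0]],[0,[0,0,0.002],[0,0,0]],[0,[0,0,0.002],[0,0,0]]]'
python3 - <<'E'
from h import *
im,D=bot.camera("side"); cv2.imwrite("pics/l.png",cv2.resize(im[60:260,220:420,::-1],(500,500),interpolation=cv2.INTER_CUBIC)); c=w2c(cloud("side",D)); 
m=(abs(c[...,0]+20)<60)&(abs(c[...,1]-50)<60)&(c[...,2]>90)&(c[...,2]<135); q=c[m]
for y in range(0,110,15):
    k=abs(q[:,1]-y)<7; print(y,k.sum(),np.median(q[k,2]) if k.sum() else None)
E
```

```text
time_s: 17.5
tcp_pos: [540.0, -156.6, 115.9]
eef_rot: [3.141, 0.0, 1.694]
ft_force: [-3.2, 1.1, 7.0]
gripper_width: -0.2
grip_force: 3.3
0 69 112.0519026879029
15 115 117.27770519693489
30 91 116.77770207821789
45 144 116.79096237577156
60 217 117.35465031214603
75 180 116.84764939234313
90 181 116.85331073857083
105 155 117.07230197186364
```

View pics/l.png

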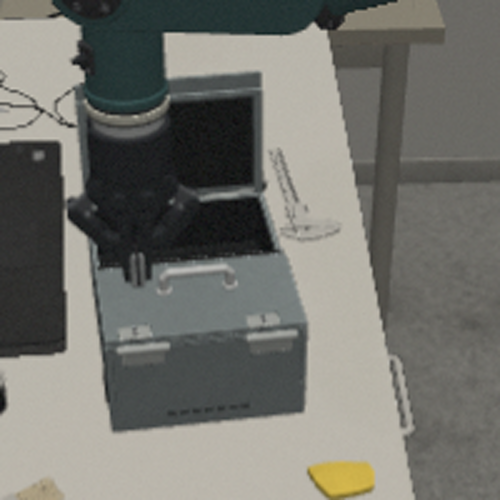

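Left leaf is shut flat: its face reads 117 mm all along, and it resists with 7 N. Now lift and go round to the right leaf.

```bash
python3 -m jog '[[0,[0,0,-0.03],[0,0,0]],[0,[0,0,-0.07],[0,0,0]],[0,[0,0,-0.11],[0,0,0]],[0,[0,0,-0.15],[0,0,0]],[0,[-0.02,-0.02,-0.18],[0,0,0]],[0,[-0.05,-0.04,-0.186],[0,0,0]],[0,[-0.09,-0.07,-0.186],[0,0,0]],[0,[-0.13,-0.1,-0.186],[0,0,0]],[0,[-0.17,-0.11,-0.186],[0,0,0]],[0,[-0.2,-0.11,-0.186],[0,0,0]]]'; python3 -m jog '[[0,[-0.04,0,0],[0,0,0]],[0,[-0.067,0,0],[0,0,0]],[0,[-0.067,0,0],[0,0,0]],[0,[-0.067,0,0],[0,0,0]]]'
python3 - <<'E'
from h import *
s=bot.state();print(w2c(s['tcp_pos']),s['ft_force'])
im,D=bot.camera("top"); c=w2c(cloud("top",D)); y=-c[...,1]; m=(abs(c[...,0])<80)&(y>100)&(y<200)&(c[...,2]>125)&(c[...,2]<245); q=np.c_[y[m],c[...,2][m]]
q0=q.mean(0); d=np.linalg.svd(q-q0,full_matrices=False)[2][0]; d*=np.sign(d[1]); print(len(q),"theta",np.arctan2(d[1],-d[0]))
plan(c2w((-55,-230,205)),(180,0,96.95))
E
```

```text
time_s: 18.55
tcp_pos: [453.8, -371.2, 300.5]
eef_rot: [3.142, 0.001, 1.691]
ft_force: [0.2, 0.8, 0.7]
gripper_width: 0.5
grip_force: 0.0
time_s: 18.95
tcp_pos: [463.6, -435.4, 299.2]
eef_rot: [-3.141, -0.002, 1.694]
ft_force: [0.7, -0.0, 0.3]
gripper_width: 0.2
grip_force: 0.0
[ -54.49091236 -230.25635672  299.23439101] [ 0.69495595 -0.00162939  0.26651814]
2558 theta 1.70991217006511
at [ 463.8 -434.7  299.9] [-1.80e+02 -1.00e-01  9.71e+01] t 19.0
shift [-0.0005 -0.0008  0.0949] rot [-0.  -0.1  0.1]
```

```bash
python3 -m jog '[[0,[0,0,0.03],[0,0,0]],[0,[0,0,0.06],[0,0,0]],[0,[0,0,0.085],[0,0,0]],[0,[0,0,0.095],[0,0,0]],[0,[0,0,0.095],[0,0,0]]]'; python3 -m jog '[[0,[0.03,0,0],[0,0,0]],[0,[0.05,0,0],[0,0,0]],[0,[0.06,0,0],[0,0,0]],[0,[0.066,0,0],[0,0,0]],[0,[0.072,0,0],[0,0,0]],[0,[0.078,0,0],[0,0,0]],[0,[0.085,0,0],[0,0,0]],[0,[0.09,0,0],[0,0,0]],[0,[0.095,0,0],[0,0,0]],[0,[0.1,0,0],[0,0,0]]]'; python3 -c "
from h import *
s=bot.state();print(w2c(s['tcp_pos']),s['ft_force'],s['tau'].round(1))"
```

```text
time_s: 19.5
tcp_pos: [463.4, -433.6, 203.9]
eef_rot: [-3.14, -0.003, 1.695]
ft_force: [-0.9, -0.2, 0.6]
gripper_width: 0.5
grip_force: 0.0
time_s: 20.5
tcp_pos: [451.4, -335.9, 205.6]
eef_rot: [3.141, 0.001, 1.694]
ft_force: [0.5, -2.4, 1.0]
gripper_width: 0.4
grip_force: 1.1
[ -54.49564195 -130.10413718  205.56785058] [ 0.47887672 -2.36894573  1.01723816] [  0.4 -35.3 -29.7   0.3   0.6  -0.1]
```

```bash
python3 -m jog '[[0,[0.005,0,0],[0,0,0]],[0,[0.01,0,0.001],[0,0,0]],[0,[0.015,0,0.002],[0,0,0]],[0,[0.02,0,0.003],[0,0,0]],[0,[0.025,0,0.004],[0,0,0]],[0,[0.034,0,0.008],[0,0,0]],[0,[0.043,0,0.012],[0,0,0]],[0,[0.052,0,0.018],[0,0,0]],[0,[0.06,0,0.024],[0,0,0]],[0,[0.067,0,0.031],[0,0,0]]]'; python3 -m jog '[[0,[0.003,0,0.003],[0,0,0]],[0,[0.006,0,0.007],[0,0,0]],[0,[0.009,0,0.011],[0,0,0]],[0,[0.012,0,0.016],[0,0,0]],[0,[0.014,0,0.02],[0,0,0]],[0,[0.017,0,0.024],[0,0,0]],[0,[0.019,0,0.029],[0,0,0]],[0,[0.021,0,0.034],[0,0,0]],[0,[0.023,0,0.038],[0,0,0]],[0,[0.024,0,0.042],[0,0,0]]]'; python3 -m jog '[[0,[0.001,0,0.003],[0,0,0]],[0,[0.002,0,0.006],[0,0,0]],[0,[0.002,0,0.009],[0,0,0]],[0,[0.003,0,0.011],[0,0,0]],[0,[0.003,0,0.013],[0,0,0]],[0,[0.003,0,0.014],[0,0,0]],[0,[0.003,0,0.014],[0,0,0]]]'; python3 -c "
from h import *
s=bot.state();print(w2c(s['tcp_pos']),s['ft_force'],s['tau'].round(1))"
```

```text
time_s: 21.5
tcp_pos: [442.9, -268.3, 173.7]
eef_rot: [-3.141, -0.001, 1.695]
ft_force: [0.2, -0.1, 2.5]
gripper_width: 0.3
grip_force: 0.7
time_s: 22.5
tcp_pos: [440.1, -245.4, 131.8]
eef_rot: [-3.141, -0.0, 1.694]
ft_force: [-0.1, -0.3, 0.1]
gripper_width: -0.0
grip_force: 0.4
time_s: 23.2
tcp_pos: [439.7, -242.6, 118.0]
eef_rot: [-3.141, -0.0, 1.694]
ft_force: [0.3, 0.4, -0.2]
gripper_width: -0.1
grip_force: 0.0
[-54.84554158 -35.99704515 118.03115677] [ 0.32614516  0.44197126 -0.21823563] [  0.  -31.3 -29.9   0.    0.    0. ]
```

```bash
python3 -m jog '[[0,[0,0,0.001],[0,0,0]],[0,[0,0,0.002],[0,0,0]],[0,[0,0,0.003],[0,0,0]],[0,[0,0,0.0035],[0,0,0]],[0,[0,0,0.0035],[0,0,0]]]'
```

```text
time_s: 23.7
tcp_pos: [439.9, -242.6, 115.9]
eef_rot: [3.141, 0.0, 1.694]
ft_force: [-1.8, 1.4, 5.5]
gripper_width: 0.3
grip_force: 2.8
```

```bash
python3 -m jog '[[0,[0,0,0.0007],[0,0,0]],[0,[0,0,0.0007],[0,0,0]]]'; python3 -m jog '[[0,[0,0,-0.01],[0,0,0]],[0,[0,0,-0.04],[0,0,0]],[0,[0,0,-0.08],[0,0,0]],[0,[0,0,-0.12],[0,0,0]],[0,[0,0,-0.16],[0,0,0]],[0,[0.04,0,-0.18],[0,0,0]],[0,[0.09,0,-0.18],[0,0,0]],[0,[0.14,0,-0.18],[0,0,0]],[0,[0.19,0,-0.18],[0,0,0]],[0,[0.24,0,-0.18],[0,0,0]]]';  python3 -m jog '[[0,[0.05,0,0],[0,0,0]],[0,[0.1,0,0],[0,0,0]],[0,[0.15,0,0],[0,0,0]],[0,[0.2,0,0],[0,0,0]],[0,[0.2,0,0],[0,0,0]],[0,[0.2,0,0],[0,0,0]]]'
python3 - <<'E'
from h import *
for n in ("top","side"):
    im,D=bot.camera(n); c=w2c(cloud(n,D)); 
    if n=="top": cv2.imwrite("pics/end.png",im[...,::-1])
    m=(abs(c[...,0]-0)<85)&(abs(c[...,1])<125)&(c[...,2]>80)&(c[...,2]<165); q=c[m]
    print(n,[(y,int(k.sum()),round(float(np.median(q[k,2])),1)) for y in range(-115,120,10) for k in [abs(q[:,1]-y)<5] if k.sum()])
E
```

```text
time_s: 23.9
tcp_pos: [439.9, -242.7, 115.9]
eef_rot: [3.141, 0.0, 1.694]
ft_force: [-3.4, 2.9, 7.8]
gripper_width: 0.3
grip_force: 4.1
time_s: 24.9
tcp_pos: [409.8, -3.0, 294.5]
eef_rot: [3.14, 0.0, 1.693]
ft_force: [1.3, 0.1, 0.2]
gripper_width: 0.4
grip_force: 0.0
time_s: 25.5
tcp_pos: [385.3, 194.8, 294.1]
eef_rot: [3.142, 0.001, 1.698]
ft_force: [1.3, 0.2, -0.4]
gripper_width: -0.1
grip_force: 0.0
top [(-115, 392, 116.7), (-105, 401, 116.5), (-95, 393, 116.7), (-85, 403, 116.6), (-75, 401, 116.6), (-65, 321, 116.6), (-55, 468, 118.1), (-45, 422, 116.7), (-35, 407, 116.5), (-25, 405, 116.3), (-15, 413, 116.3), (-5, 408, 116.1), (5, 407, 115.7), (15, 406, 116.3), (25, 418, 116.7), (35, 400, 116.3), (45, 347, 116.4), (55, 480, 118.1), (65, 423, 116.5), (75, 403, 116.5), (85, 417, 116.4), (95, 416, 116.5), (105, 413, 116.7), (115, 415, 116.8)]
side [(-115, 129, 116.6), (-105, 129, 117.1), (-95, 99, 117.1), (-85, 90, 116.9), (-75, 126, 116.8), (-65, 134, 117.0), (-55, 248, 119.0), (-45, 153, 116.6), (-35, 157, 116.5), (-25, 148, 116.8), (-15, 144, 116.8), (-5, 147, 116.7), (5, 119, 116.7), (15, 114, 116.9), (25, 62, 116.9), (35, 115, 116.5), (45, 124, 116.7), (55, 288, 119.4), (65, 173, 116.7), (75, 154, 116.6), (85, 171, 116.5), (95, 185, 116.5), (105, 167, 116.7), (115, 225, 116.7)]
```

View pics/end.png

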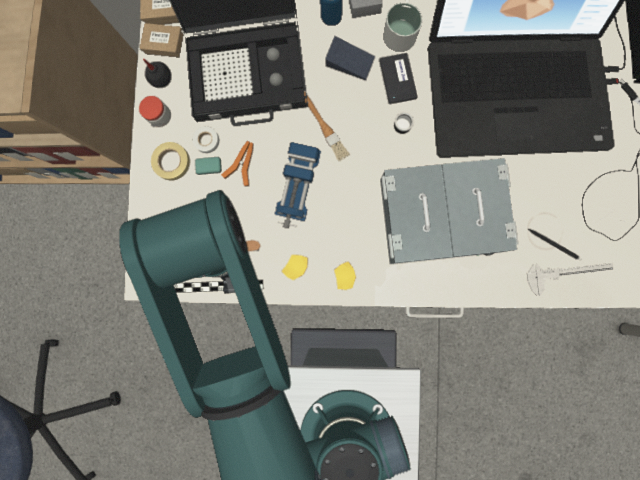

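Both leaves lie flat at about 116.6 mm everywhere (seam at about (446,210)). The other things lie where they were, and the arm is clear.

```bash
python3 -c "
from plant import bot
print(bot.close_job())"
```

```text
the job is handed in; nothing more can be done
None
```

The job is handed in after about 25.6 s: the largest sherd lies flat and centred on the window to about 1 mm, and the left leaf, then the right, were pushed gently shut and read level all over, with the robot clear of everything.

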